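# Release the eccentric stop and feed the sample slide home

### The arm

A 6-joint arm with a two-finger parallel gripper is mounted at the origin on a cart in front of the work surface, level with it; the furniture and walls round the work are solid. World frame = base frame: x ahead of the robot, y to its left, z up, the work surface at z = 0. Lengths are in m, angles in rad, forces in N, time in s.
With the tool pointing down it reaches from about 0.35 to 0.775 m from the base axis. Payload 5.5 kg.
Tool frame: the origin (TCP) lies at the very end of the fingers, on their centre line; the grasp point (between the pads) lies 19 mm behind it; y points along the fingers, x is the direction in which the jaws open and shut, and the axes are right-handed (so a half turn about y gives the same grasp; the last joint's range is limited). The gripper opens to 85 mm and grips with 20 to 120 N. Pads are 22 mm wide; open, the fingers measure 114 mm over their backs; the gripper's body (76 mm by 85 mm) begins 54 mm behind the grasp point. The pads swing forward as they close: fully open they stand 13 mm farther back than shut.
Start: joints at [1.095, 0.313, 0.046, 1.304, 0, 1.431], TCP at [0.19, 0.543, 0.231] pointing down, gripper open.
Joint ranges: [-2.76, 2.76], [-0.86, 1.69], [-1.03, 1.26], [-2.2, 2.34], [-1.47, 1.5], [-3.14, 3.14]. Speed limits (rad/s): [2.57, 2.57, 3.14, 3.14, 3.14, 3.14].

### API

Orientations are given as a unit quaternion [w, x, y, z].
In Python, from cell import ctrl gives the robot as it stands.
- The arm moves only by the tool carry_out, never from a script. Its argument "plan" is text: rows parted by semicolons, each of 6 numbers parted by spaces: the shift along the tool's x, y, z in cm, then the turn, a rotation vector about the tool's x, y, z in rad. In form: tx ty tz wx wy wz; .... A call has 1 to 8 rows; each row is the pose to reach, as a shift and turn from the pose commanded when the call began, along the tool's axes at that moment; what a row does not reach only later rows make up. A row lasts 1/10 s, in which the tool goes at most 50 mm and 8.59 degrees, less where a joint would pass 70% of its speed; a pose out of reach is approached as far as the arm can. A call with a gripper value outside its range is refused whole. "fingers" is the opening, from 0 (shut) to 1 (fully open), set as the call begins (left out, the last holds). The fingers move at their own pace and stop on an object; "newtons" is the grip in N (left out, the last holds). Time passes only in rows, so rows that repeat a pose let the fingers close. It gives the time, the measured TCP pose, the force and the opening at its end, in the units of the state.
- ctrl.read_state(): the state, without advancing time (a new reading comes with each control period).
- ctrl.camera(name): name is "scene" or "top" or "wrist"; returns a dict with "img" (384x512x3 uint8, red, green, blue), "fov_y" (degrees; the focal length in pixels is half the picture's height over the tangent of half this angle, whatever the lens; pixels are square), "cx", "cy" (the principal point, pixels), "extrinsics" (4x4, takes a point from camera to world coordinates); the wrist camera has in their place "mount" (4x4, takes a point from camera to tool coordinates, whose origin is the TCP and whose axes are the tool frame's). Camera axes: x right, y up, looking along -z (the intrinsics and any distortion apply to the point x, -y, -z); pixel columns grow to the right and rows downward; lengths in m; the calibration is good to about 2 mm. A picture is of the moment at which its call begins: read the wrist's pose just before it. There is no depth.
- ctrl.hand_in(): hands the job in, once; it reports no verdict.
Trained networks look in the newest picture that a camera, given by its name, has taken for a name from the list of things; names that differ only in an ending like _2 or _b are one class to them, and where a whole thing is asked for, a point or a joint stands for the part that bears it (a point fixed in the world has none). Each returns a list of dicts, best first, with "confidence" (0 to 1); they miss things now and then, are a little off and sometimes report something else, mostly with a low value. They report only what shows in the picture. A call takes as long as a camera call.
- ctrl.cut_out(camera, label): "mask" (384x512 bool, what is visible of it) and "at" ([row, column] in pixels, amid what is visible of it).
The state is a dict: "time_s": time; "qpos": joint angles; "dq": joint speeds; "joint_efforts": joint torques, N m; "tool_pos": TCP position; "tcp_rot": TCP orientation; "contact_force": force on the tool from outside, world axes, zero at the start; "ft_torque": the same for the moment, N m; "finger_gap": opening from 0.0 (shut) to 1.0 (fully open).
Only numpy, scipy, OpenCV 4.12 (cv2) and the standard library are available. Lean on these libraries where they do the work, as an engineer would, in place of code of your own. Each camera call takes 0.05 s, during which the arm holds its last target.

### The job

The sample slide is held back from the read position by the eccentric cam. First push the cam's lever round until the cam's low point faces the slide, so that the lever points straight away from it, and only then push the slide forward by its upright plate until it is fully home. Only push with the fingers: leave the vial standing untouched in the slide's nest, lift nothing, and leave the other vial, the bottle and the pen where they are.

Things in the scene. Friction and masses are not known exactly. Their poses are not given: they have to be found in the camera images.
- fixture: fixed aluminium base plate 290 x 116 x 12 mm with rails, slide and cam; origin on its underside, 150 mm from its rear end. x axis: forward, the way the slide is pushed, towards the cam (roughly to the robot's right, up to 25 degrees either way); y left of that, z up. Two grey housings beside the track, 30 x 26 mm, tops 55 mm above the bench, at x = -28 mm, y = 30 to 62 mm either side.
- fixture_centre (a point): point on the top of the base plate (12 mm above the bench), straight above the fixture's origin
- push_face (a point): middle of the rear face of the slide's upright push plate (50 mm wide, 8 mm thick, 20 to 70 mm above the bench); 50 mm above the bench, at x = -120 mm, y = 0 of the fixture before the slide moves. Push it along the fixture's +x. Open room behind it; the base plate reaches 30 mm behind it.
- cam_axis (a point): point on the cam's vertical axis, at x = 80 mm, y = 0 of the fixture, 65 mm above the bench. The cam is a steel disc of radius 30 mm, 14 mm thick, its top 30 mm above the bench, its centre 16 mm off the axis in the direction of the lever.
- lever_pin (a point): point on the upright black pin (14 mm thick, top 86 mm above the bench) at the end of the cam's lever; the point is on the pin's centre line, 60 mm from the cam's axis, 65 mm above the bench. The flat arm below it is 14 mm wide, its top 40 mm above the bench. Push the pin sideways, round the axis.
- cam (a joint): cam angle (rad), counter-clockwise positive seen from above. 0: lever straight forward, away from the slide, and the cam's low point (14 mm from the axis) faces the slide's roller. Starts at 1.3 to 2.0, lever out to the left of forward; turn it clockwise to 0. Range -2.4 to 2.4, no stop at 0; stiff (0.2 N m, about 3.5 N at the pin), stays where left.
- slide (a joint): travel of the slide (m) along the fixture's +x axis; 0 at the start (fully back), 0.032 fully home against its end stop. With the cam where it starts, the slide stops 5 mm or more short of home. About 2.5 N of friction; it stays where it is left.
- vial: loose white-capped glass vial, 27 mm in diameter and 57 mm tall, standing in a black ring nest 39 mm in outer diameter (14 mm high) on the slide, at x = -60 mm, y = 0 of the fixture at the start; it rides with the slide. Its top is 84 mm above the bench. Origin at the centre of its underside, 27 mm above the bench; z up.
- bottle: bystander: loose amber glass bottle with a black cap, 52 mm in diameter, 98 mm tall, standing on the fixture's left about 112 mm from its centre line; origin at the centre of its underside, z up
- capped_vial: bystander: loose clear vial with a black cap, 37 mm in diameter, 70 mm tall, standing on the fixture's right (robot's side) about 105 mm from its centre line; origin at the centre of its underside, z up
- pen: bystander: marker pen, 135 mm long and 17 mm thick, lying on the bench on the fixture's right (robot's side) about 96 mm from its centre line; origin at the middle of its underside

How it is judged:
On the way, in this order (a step that is already met when the one before it is completed fails the run):
1. the cam is turned to its low point (within 0.25 rad) while the slide is still back (within 4 mm) (value of joint cam between -0.25 and 0.25 rad and value of joint slide below 0.004 m), for 0.2 s.
2. the slide is pushed fully home (within 3 mm) with the cam at its low point (value of joint slide above 0.029 m and value of joint cam between -0.25 and 0.25 rad), for 0.2 s.
At the end, for the whole second after the job is handed in: The slide is home to within 3 mm, the cam within 0.25 rad of its low point, and the vial stands upright and at rest in the slide's nest, at the read position (all of step 2 and angle between vial's own z axis and vertical below 0.2 rad and z of vial in the frame of fixture below 0.033 m and x of vial in the frame of fixture between -0.036 and -0.022 m and linear speed of vial below 0.02 m/s and velocity of joint slide below 0.005 m/s); the robot touches nothing.
It fails at once if the vial is touched by the robot (contact force between any of the arm, the fingers and vial above 0.5 N).
It fails at once if the vial is lifted out of its nest or tipped (height (world z) of vial above 0.036 m or angle between vial's own z axis and vertical above 0.35 rad).
It fails at once if the bottle, the other vial or the pen is moved by more than 15 mm or tipped (distance of any of bottle, capped_vial, pen from where it was at the start of the episode above 0.015 m or angle between any of bottle, capped_vial's own z axis and vertical above 0.35 rad).
It also fails if it takes over 48 s, if anything falls off the work surface, if the arm or the gripper's body presses on something with over 40 N, if the wrist force passes 120 N, or if a joint passes its speed limit or range.

## Working session

There is one attempt and no reset: what is moved stays moved. The work goes in short steps, Python scripts to look and compute and a tool call to move; the robot and the scene stay as the last step left them, time stands still between calls to the robot, and variables do not carry over. Pictures are saved under pics/ and viewed, and the job is handed in when it is done.

Besides the shell and the picture viewer there is one more tool, called after "Request:" as name(argument=value, ...) on one line, values as JSON. carry_out: Moves the arm, as the interface text tells. Its arguments: {"type":"object","properties":{"plan":{"type":"string"},"fingers":{"type":"number"},"newtons":{"type":"number"}},"required":["plan"]}

```bash
mkdir -p pics
cat > h.py <<'E'
import numpy as np, cv2
from cell import ctrl
from scipy.spatial.transform import Rotation as R
def cam(n):
    c=ctrl.camera(n); return c
def ray(c,r,col,z,T=None):
    T=np.array(c["extrinsics"]) if T is None else T
    f=c["img"].shape[0]/2/np.tan(np.radians(c["fov_y"])/2)
    d=np.array([(col-c["cx"])/f,-(r-c["cy"])/f,-1.0]); d=T[:3,:3]@d; o=T[:3,3]
    return o+d*(z-o[2])/d[2]
def proj(c,p,T=None):
    T=np.array(c["extrinsics"]) if T is None else T
    q=np.linalg.inv(T)@np.r_[p,1]
    f=c["img"].shape[0]/2/np.tan(np.radians(c["fov_y"])/2)
    return c["cy"]-f*q[1]/-q[2], c["cx"]+f*q[0]/-q[2]
def save(c,n,s=1.5):
    cv2.imwrite("pics/"+n+".png",cv2.resize(c["img"][:,:,::-1],None,fx=s,fy=s,interpolation=cv2.INTER_CUBIC))
E
python3 - <<'E'
from h import *
print(ctrl.read_state())
for n in ["top","scene"]:
    c=cam(n); save(c,n+"0"); print(n,[k for k in c],c["fov_y"],c["cx"],c["cy"],np.round(c["extrinsics"],3).tolist())
    for l in ["fixture","push_face","cam_axis","lever_pin","cam","slide","vial","bottle","capped_vial","pen"]:
        o=ctrl.cut_out(n,l)
        print(n,l,[(round(d["confidence"],2),np.round(d["at"]).tolist(),int(d["mask"].sum())) for d in o[:3]])
E
```

```text
{'time_s': 0.0, 'qpos': array([1.09539681e+00, 3.14022180e-01, 4.49556527e-02, 1.30360962e+00,
       4.23534777e-05, 1.43121794e+00]), 'dq': array([ 0.00012425, -0.00110307,  0.00039573, -0.00043667, -0.00124843,
       -0.00173378]), 'joint_efforts': array([ 9.82352722e-04, -4.80622029e+01,  2.98533833e+01,  1.93255325e-02,
       -2.12995114e-04, -6.07149531e-06]), 'tool_pos': array([0.18923071, 0.54241433, 0.23038696]), 'tcp_rot': array([-0.57623677,  0.57682152,  0.40880949, -0.41000357]), 'contact_force': array([-0.05559269,  0.01940061, -0.57998145]), 'ft_torque': array([ 0.0204773 ,  0.00863949, -0.00250347]), 'finger_gap': 1.0051588363322066}
top ['img', 'fov_y', 'cx', 'cy', 'extrinsics'] 46.196038245691234 254.12380819838683 192.26234230917478 [[0.021, 0.996, -0.083, 0.478], [-1.0, 0.023, 0.016, 0.03], [0.018, 0.083, 0.996, 0.917], [0.0, 0.0, 0.0, 1.0]]
top fixture [(0.6, [173.0, 284.0], 8270)]
top push_face [(0.83, [184.0, 271.0], 1241)]
top cam_axis [(0.57, [175.0, 285.0], 7915)]
top lever_pin [(0.58, [150.0, 325.0], 868)]
top cam [(0.63, [151.0, 326.0], 824)]
top slide [
[... 183 characters left out ...]
), (0.43, [176.0, 290.0], 7971)]
top pen [(0.86, [210.0, 335.0], 502)]
scene ['img', 'fov_y', 'cx', 'cy', 'extrinsics'] 47.95993736764426 255.885908437665 195.56731778972963 [[-0.563, 0.608, -0.56, 0.073], [-0.826, -0.411, 0.386, 0.327], [0.005, 0.68, 0.733, 0.691], [0.0, 0.0, 0.0, 1.0]]
scene fixture []
scene push_face [(0.58, [209.0, 243.0], 866)]
scene cam_axis [(0.84, [199.0, 260.0], 5645)]
scene lever_pin [(0.87, [161.0, 277.0], 568)]
scene cam [(0.69, [164.0, 275.0], 626)]
scene slide [(0.84, [211.0, 245.0], 969)]
scene vial [(0.52, [195.0, 246.0], 288)]
scene bottle []
scene capped_vial [(0.73, [229.0, 286.0], 595)]
scene pen [(0.89, [195.0, 318.0], 358), (0.57, [177.0, 205.0], 1036)]
```

View pics/top0.png

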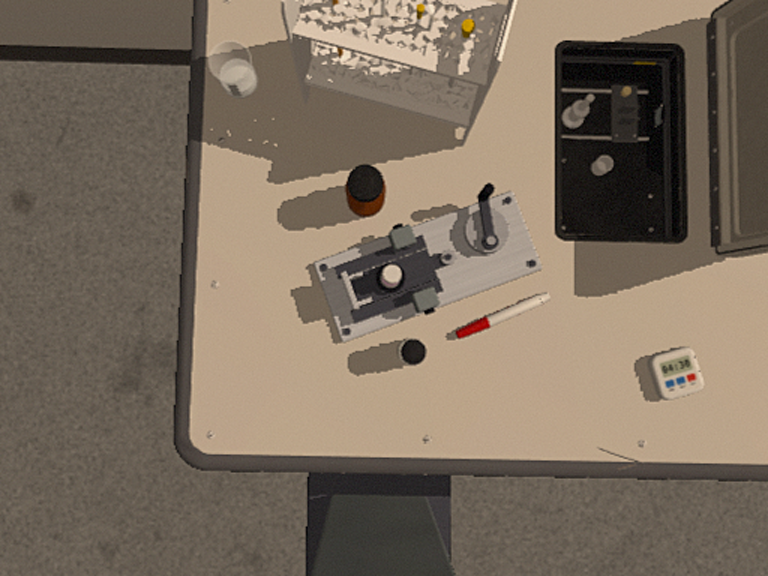

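View pics/scene0.png

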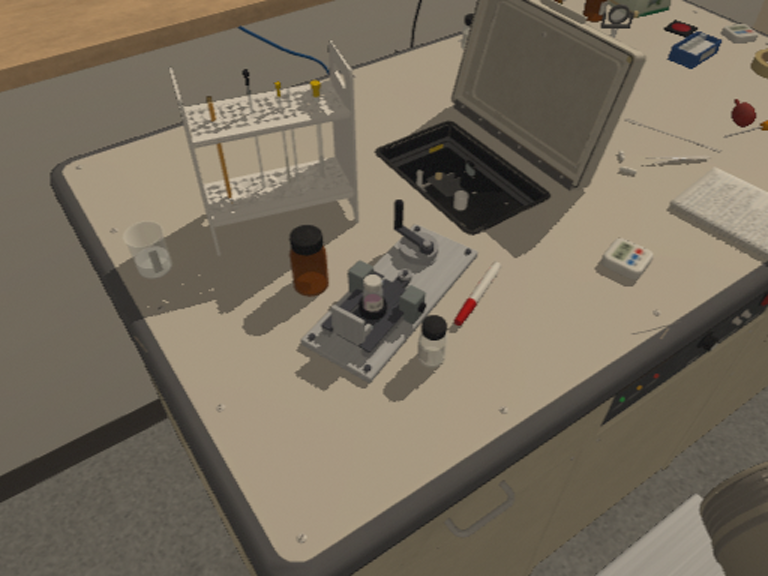

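Run:
```python
from h import *
c=cam("top"); im=c["img"][115:240,200:370,::-1]
cv2.imwrite("pics/topz.png",cv2.resize(im,None,fx=4.5,fy=4.5,interpolation=cv2.INTER_CUBIC))
np.save("topimg.npy",c["img"])
```

```text
(no output)
```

View pics/topz.png

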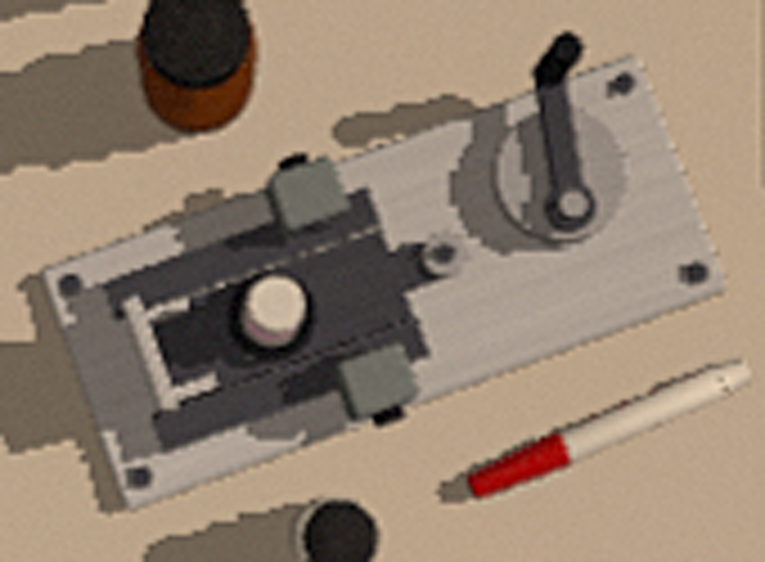

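Run:
```python
from h import *
from scipy.optimize import least_squares
c=cam("top")
def px(x,y): return (y+.5)/4.5-.5+115,(x+.5)/4.5-.5+200
cor=[((46,271),(-.15,.058)),((636,57),(.14,.058)),((720,289),(.14,-.058)),((128,508),(-.15,-.058))]
W=[ray(c,*px(*a),.012)[:2] for a,_ in cor]; L=[b for _,b in cor]
def f(p):
    r=np.array([[np.cos(p[2]),-np.sin(p[2])],[np.sin(p[2]),np.cos(p[2])]])
    return np.concatenate([p[:2]+r@np.array(l)-w for l,w in zip(L,W)])
s=least_squares(f,[.5,0,-1.5]); print(s.x,np.round(s.fun*1000,1))
p=s.x; r=np.array([[np.cos(p[2]),-np.sin(p[2])],[np.sin(p[2]),np.cos(p[2])]])
np.save("fix.npy",p)
def fx(x,y,z): w=ray(c,*px(x,y),z)[:2]; return np.round(r.T@(w-p[:2])*1000,1)
print("pin",fx(566,45,.086),"axis",fx(574,205,.044),"vial",fx(276,300,.084),"plate top corners",fx(124,303,.07),fx(170,405,.07), "bottle",fx(196,38,.098),"capv",fx(340,537,.07),"pen",fx(475,488,.01),fx(745,370,.01))
for n,l in [("face",(-.12,0)),("axis",(.08,0))]: print(n,p[:2]+r@np.array(l))
# reproject check in scene
s=cam("scene"); im=s["img"][:,:,::-1].copy()
for l in [(-.12,0,.07),(.08,0,.044),(-.06,0,.084),(.14,.058,.012),(-.15,-.058,.012)]:
    q=proj(s,np.r_[p[:2]+r@np.array(l[:2]),l[2]]); cv2.circle(im,(round(q[1]),round(q[0])),2,(0,0,255),-1)
cv2.imwrite("pics/sc1.png",cv2.resize(im[130:260,180:350],None,fx=4.5,fy=4.5))
```

```text
[ 0.58792521 -0.05131167 -1.19845305] [ 0.8  4.1  2.  -0.9 -0.7 -4.5 -2.1  1.4]
pin [91.8 60.6] axis [80.4 -0.1] vial [-58.9   1.7] plate top corners [-118.4   23.6] [-114.9  -23.3] bottle [-53.4 113.2] capv [-67.1 -99.3] pen [   0.7 -101.5] [133.9 -93.8]
face [0.54426931 0.06046562]
axis [ 0.61702914 -0.12582986]
```

View pics/sc1.png

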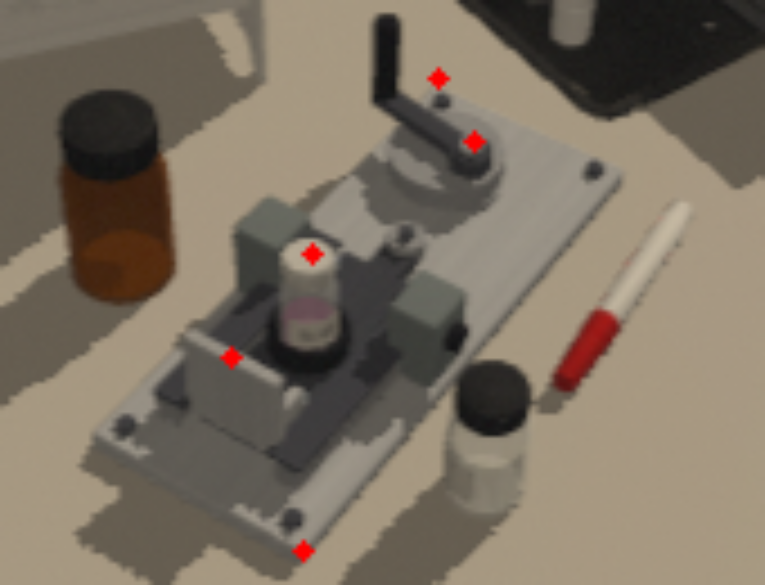

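```bash
cat >> h.py <<'E'
def fixp():
    p=np.load("fix.npy"); return p
def F2W(v,p=None):
    p=fixp() if p is None else p
    c,s=np.cos(p[2]),np.sin(p[2]); return np.array([p[0]+c*v[0]-s*v[1],p[1]+s*v[0]+c*v[1],v[2]])
def W2F(w,p=None):
    p=fixp() if p is None else p
    c,s=np.cos(p[2]),np.sin(p[2]); d=np.array(w[:2])-p[:2]; return np.array([c*d[0]+s*d[1],-s*d[0]+c*d[1],w[2]])
def rot(st): 
    q=st["tcp_rot"]; return R.from_quat([q[1],q[2],q[3],q[0]])
def downrot(psi): # tool y down, tool z along world heading psi
    z=np.array([np.cos(psi),np.sin(psi),0]); y=np.array([0,0,-1.]); x=np.cross(y,z)
    return R.from_matrix(np.c_[x,y,z])
def row(pos,psi,st=None,nom=None):
    """nom=(pos,R) commanded; else measured"""
    st=ctrl.read_state() if st is None else st
    p0,R0=(st["tool_pos"],rot(st)) if nom is None else nom
    t=R0.inv().apply(np.array(pos)-p0)*100
    w=(R0.inv()*downrot(psi)).as_rotvec()
    return np.round(np.r_[t,w],3).tolist()
E
python3 - <<'E'
from h import *
st=ctrl.read_state(); M=rot(st).as_matrix(); print(np.round(M,3)); psi=np.arctan2(M[1,2],M[0,2]); print("psi",psi,"q1",st["qpos"][0],"q6",st["qpos"][5])
w=ctrl.camera("wrist"); print(w["fov_y"],w["cx"],w["cy"],np.round(w["mount"],3).tolist()); save(w,"w0",1)
print("pin",F2W([.0918,.0606,.065]),"yaw fix",fixp()[2])
E
```

```text
[[ 0.33   0.    -0.944]
 [ 0.944  0.     0.33 ]
 [ 0.    -1.     0.   ]]
psi 2.805772988989319 q1 1.095390598096813 q6 1.431210264579785
65.1496976978861 259.55385875181935 198.22928967757161 [[1.0, 0.0, -0.0, 0.0], [-0.0, 0.305, -0.953, -0.144], [-0.0, 0.953, 0.305, 0.077], [0.0, 0.0, 0.0, 1.0]]
pin [ 0.6777695  -0.11477507  0.065     ] yaw fix -1.1984530479129736
```

View pics/w0.png

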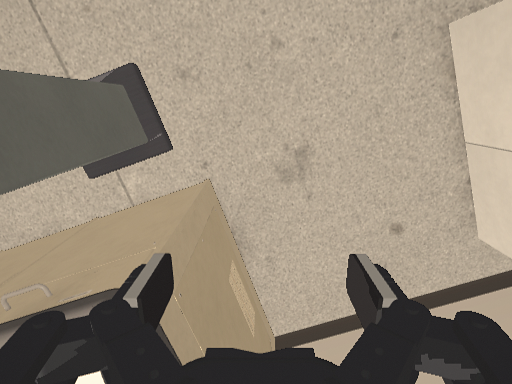

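Run:
```python
from h import *
st=ctrl.read_state(); tgt=F2W([-.04,0,.28]); print(tgt)
print(row(tgt,1.94))
```

```text
[ 0.57337324 -0.01405257  0.28      ]
[-39.933, -4.869, -54.597, -0.0, 0.866, 0.0]
```

Request:
carry_out(plan="-5 -1 -6 0 0.15 0; -9 -2 -10 0 0.3 0; -13 -3 -14 0 0.45 0; -16 -4 -18 0 0.6 0; -19 -4.8 -22 0 0.7 0; -22 -4.8 -26 0 0.8 0; -25 -4.8 -30 0 0.866 0; -27 -4.8 -34 0 0.866 0", fingers=0, newtons=40)

```text
time_s: 2.1
tool_pos: [0.3978, 0.2043, 0.2794]
tcp_rot: [0.695, -0.695, -0.13, 0.129]
contact_force: [0.8, 0.1, 0.0]
finger_gap: -0.003
```

Run:
```python
from h import *
st=ctrl.read_state(); tgt=F2W([-.04,0,.28]); print(st["time_s"],st["tool_pos"],st["dq"].round(2),st["qpos"].round(2))
print(row(tgt,1.94))
```

```text
2.1 [0.39777639 0.20432831 0.27936172] [-1.08  0.16  0.19  0.01  0.   -1.12] [ 0.29  0.05 -0.16  1.36  0.    1.5 ]
[8.535, -0.052, -26.691, -0.0, -0.001, 0.002]
```

Request:
carry_out(plan="1.5 0 -4.5 0 0 0; 3 0 -9 0 0 0; 4.5 0 -13.5 0 0 0; 6 0 -18 0 0 0; 7.3 0 -23 0 0 0; 7.3 0 -23 0 0 0; 7.3 0 -23 0 0 0; 7.3 0 -23 0 0 0")

```text
time_s: 2.9
tool_pos: [0.5476, 0.0185, 0.2785]
tcp_rot: [0.695, -0.695, -0.13, 0.13]
contact_force: [0.6, 1.5, 0.6]
finger_gap: 0.0
```

Run:
```python
from h import *
st=ctrl.read_state(); print(st["time_s"],st["tool_pos"],st["dq"].round(3),st["qpos"].round(2))
w=ctrl.camera("wrist"); save(w,"w1",1.5); np.save("w1.npy",w["img"]); np.save("w1T.npy",np.r_[st["tool_pos"],rot(st).as_quat()])
for l in ["push_face","lever_pin","cam","slide","vial","bottle","capped_vial","pen"]:
        o=ctrl.cut_out("wrist",l)
        print(l,[(round(d["confidence"],2),np.round(d["at"]).tolist(),int(d["mask"].sum())) for d in o[:3]])
```

```text
2.9 [0.5475847 0.0185293 0.2784825] [ 0.022 -0.016 -0.007 -0.001 -0.001 -0.002] [-0.11  0.25  0.08  1.4   0.    1.09]
push_face [(0.92, [169.0, 268.0], 2603)]
lever_pin [(0.92, [278.0, 300.0], 504)]
cam [(0.92, [276.0, 299.0], 523)]
slide [(0.96, [169.0, 271.0], 2648), (0.42, [179.0, 193.0], 962)]
vial [(0.92, [183.0, 270.0], 508)]
bottle []
capped_vial [(0.77, [177.0, 196.0], 983)]
pen [(0.91, [253.0, 207.0], 784)]
```

View pics/w1.png

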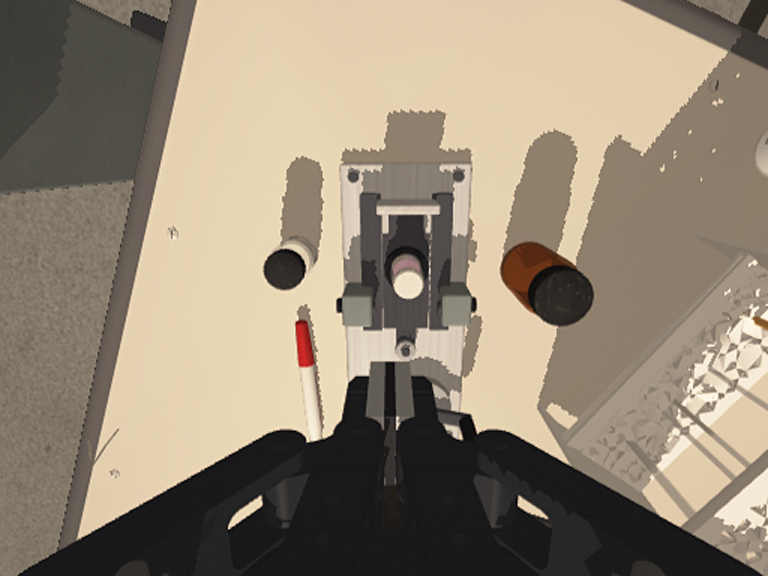

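Run:
```python
from h import *
im=np.load("w1.npy")[95:255,210:330,::-1]
cv2.imwrite("pics/w1z.png",cv2.resize(im,None,fx=3.75,fy=3.75,interpolation=cv2.INTER_CUBIC))
```

```text
(no output)
```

View pics/w1z.png

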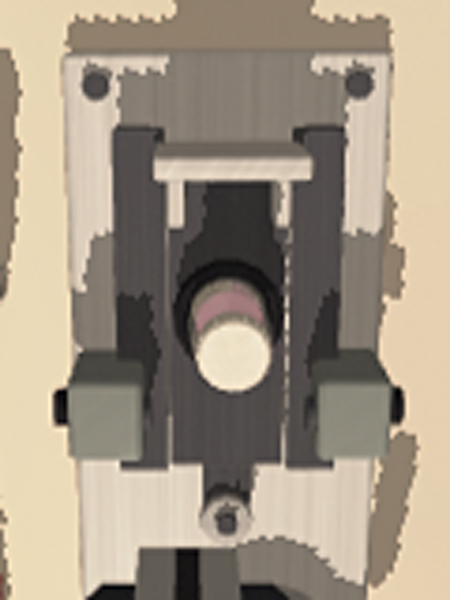

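```bash
cat > m.py <<'E'
from h import *
w=ctrl.camera("wrist") if 0 else None
E
python3 - <<'E'
from h import *
from scipy.optimize import least_squares
a=np.load("w1T.npy"); T=np.eye(4); T[:3,:3]=R.from_quat(a[3:]).as_matrix(); T[:3,3]=a[:3]
w=ctrl.camera("wrist"); C=T@np.array(w["mount"]); print("cam in fix",W2F(C[:3,3]))
def P(x,y,z): return ray(w,(y+.5)/3.75-.5+95,(x+.5)/3.75-.5+210,z,C)
def F(x,y,z): return np.round(W2F(P(x,y,z))*1000,1)
print("RR,RL",F(64,54,.012),F(390,52,.012))
print("plate",F(155,145,.07),F(312,143,.07),"row160",F(155,160,.07),F(155,180,.07))
print("vial",F(232,356,.084),"hous",F(69,387,.055),F(69,459,.055),F(143,457,.055),F(319,459,.055),F(390,457,.055),F(390,385,.055))
E
```

```text
cam in fix [-0.15725267 -0.0111984   0.42227799]
RR,RL [-149.3  -54.1   12. ] [-149.6   59.6   12. ]
plate [-123.6  -21.1   70. ] [-124.    27.1   70. ] row160 [-119.   -21.2   70. ] [-112.9  -21.2   70. ]
vial [-60.2   2.6  84. ] hous [-41.  -51.9  55. ] [-14.6 -52.8  55. ] [-15.3 -27.   55. ] [-14.4  34.4  55. ] [-15.   59.2  55. ] [-41.4  57.8  55. ]
```

Run:
```python
from h import *
p=fixp(); n=F2W([.0003,.0029,0],p); p[:2]=n[:2]; np.save("fix.npy",p); print(p)
print(W2F(ctrl.read_state()["tool_pos"]))
tgt=F2W([.15,.02,.25]); print(tgt,row(tgt,1.943))
```

```text
[ 0.59073563 -0.05053609 -1.19845305]
[-0.07960181 -0.01464651  0.27872145]
[ 0.66393505 -0.18298172  0.25      ] [3.529, 2.875, -22.95, 0.0, -0.003, 0.0]
```

Request:
carry_out(plan="0.7 0.6 -4.6 0 0 0; 1.4 1.2 -9.2 0 0 0; 2.1 1.8 -13.8 0 0 0; 2.8 2.4 -18.4 0 0 0; 3.5 2.9 -23 0 0 0; 3.5 2.9 -23 0 0 0; 3.5 2.9 -23 0 0 0; 3.5 2.9 -23 0 0 0")

```text
time_s: 4.2
tool_pos: [0.6635, -0.1832, 0.2498]
tcp_rot: [0.695, -0.695, -0.13, 0.13]
contact_force: [0.5, -0.1, 0.0]
finger_gap: -0.003
```

Run:
```python
from h import *
st=ctrl.read_state(); print(st["time_s"],st["tool_pos"],W2F(st["tool_pos"]),st["dq"].round(3),st["qpos"].round(2))
w=ctrl.camera("wrist"); save(w,"w2",1.5); np.save("w2.npy",w["img"]); np.save("w2T.npy",np.r_[st["tool_pos"],rot(st).as_quat()])
for l in ["lever_pin","cam"]:
        o=ctrl.cut_out("wrist",l)
        print(l,[(round(d["confidence"],2),np.round(d["at"]).tolist(),int(d["mask"].sum())) for d in o[:3]])
```

```text
4.2 [ 0.66352438 -0.18315772  0.24976078] [0.15001454 0.01955345 0.24976078] [ 0.014 -0.023 -0.004  0.    -0.    -0.002] [-0.39  0.55  0.45  1.47  0.    0.82]
lever_pin [(0.42, [75.0, 242.0], 15740)]
cam [(0.77, [116.0, 257.0], 2446), (0.33, [74.0, 245.0], 15915)]
```

View pics/w2.png

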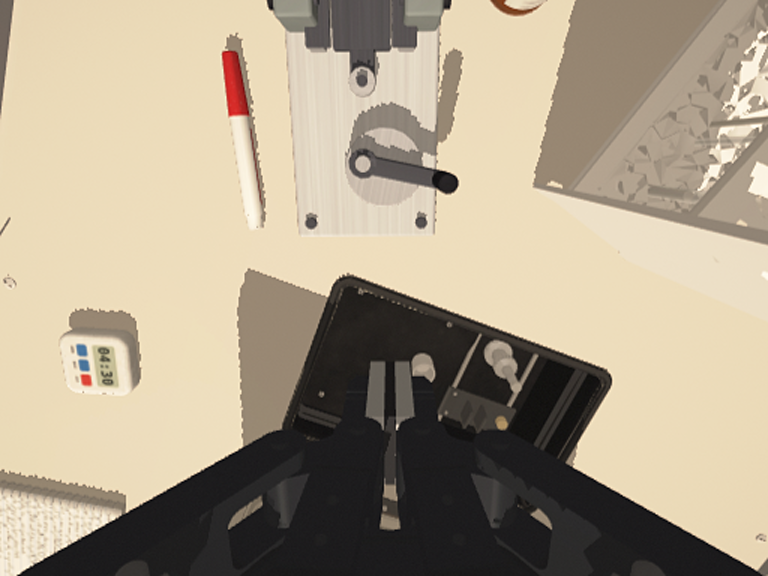

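Run:
```python
from h import *
a=np.load("w2T.npy"); T=np.eye(4); T[:3,:3]=R.from_quat(a[3:]).as_matrix(); T[:3,3]=a[:3]
w=ctrl.camera("wrist"); C=T@np.array(w["mount"])
def F(x,y,z): return np.round(W2F(ray(w,(y+.5)/1.5-.5,(x+.5)/1.5-.5,z,C))*1000,1)
print(F(300,235,.012),F(435,234,.012),"axis",F(363,162,.044),"pintop",F(447,183,.086),"rack",F(535,186,0),F(740,240,0),F(570,190,.05),"roller",F(362,80,.03))
```

```text
[137.9 -55.7  12. ] [137.4  59.1  12. ] axis [78.1  0.9 44. ] pintop [90.9 58.6 86. ] rack [ 98.7 144.2   0. ] [145.6 329.2   0. ] [ 98.4 154.8  50. ] roller [20.7  0.6 30. ]
```

```bash
cat >> h.py <<'E'
A=np.array([.079,.001])
def pose(phi,off,z):
    u=np.array([np.cos(phi),np.sin(phi)]); pu=np.array([np.sin(phi),-np.cos(phi)])
    return F2W(np.r_[A+.06*u-off*pu,z]), phi+np.pi/2+fixp()[2]
E
python3 - <<'E'
from h import *
w,psi=pose(1.36,.028,.13); print(w,psi,row(w,psi))
E
```

```text
[ 0.67512235 -0.08647287  0.13      ] 1.7323432788819233 [4.531, 12.082, 8.56, 0.001, 0.209, 0.001]
```

Request:
carry_out(plan="1.5 3 2.9 0 0.07 0; 3 6 5.8 0 0.14 0; 4.5 9 8.6 0 0.21 0; 4.5 12.1 8.6 0 0.21 0; 4.5 12.1 8.6 0 0.21 0; 4.5 12.1 8.6 0 0.21 0; 4.5 12.1 8.6 0 0.21 0")

```text
time_s: 5.1
tool_pos: [0.676, -0.0882, 0.1312]
tcp_rot: [-0.704, 0.705, 0.057, -0.055]
contact_force: [-0.6, 0.4, 0.9]
finger_gap: -0.002
```

Run:
```python
from h import *
st=ctrl.read_state(); print(st["time_s"],W2F(st["tool_pos"]),st["contact_force"])
w,psi=pose(1.36,.028,.054); print(w,psi,row(w,psi))
```

```text
5.1 [0.06611432 0.06575281 0.13121227] [-0.55490596  0.37649171  0.90497214]
[ 0.67512235 -0.08647287  0.054     ] 1.7323432788819233 [-0.09, 7.721, 0.197, 0.002, -0.003, 0.004]
```

Request:
carry_out(plan="0 2.5 0.2 0 0 0; 0 5 0.2 0 0 0; 0 7.7 0.2 0 0 0; 0 7.7 0.2 0 0 0; 0 7.7 0.2 0 0 0; 0 7.7 0.2 0 0 0")

```text
time_s: 5.7
tool_pos: [0.6762, -0.0863, 0.0543]
tcp_rot: [-0.704, 0.705, 0.057, -0.055]
contact_force: [0.3, -0.1, 0.8]
finger_gap: -0.001
```

Run:
```python
from h import *
st=ctrl.read_state(); print(st["time_s"],W2F(st["tool_pos"]),st["contact_force"])
c=cam("top"); cv2.imwrite("pics/t3.png",cv2.resize(c["img"][80:240,200:400,::-1],None,fx=3.7,fy=3.7))
for off,ph in [(.018,1.36),(.018,1.25),(.018,1.1),(.018,.95),(.018,.8),(.018,.68)]:
    w,psi=pose(ph,off,.054); print(ph,row(w,psi))
```

```text
5.7 [0.06442727 0.06662062 0.05432044] [ 0.32059184 -0.06477729  0.80105118]
1.36 [-0.113, 0.031, -1.006, 0.002, -0.003, 0.004]
1.25 [0.05, 0.032, -1.675, 0.001, 0.107, 0.004]
1.1 [0.153, 0.034, -2.608, 0.001, 0.257, 0.004]
0.95 [0.115, 0.036, -3.546, 0.001, 0.407, 0.004]
0.8 [-0.063, 0.036, -4.468, 0.0, 0.557, 0.004]
0.68 [-0.303, 0.037, -5.179, 0.0, 0.677, 0.004]
```

View pics/t3.png

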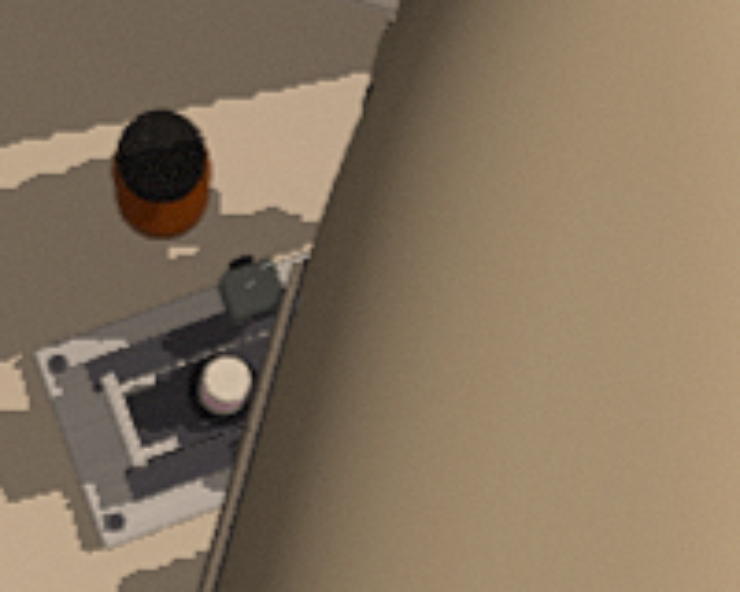

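The arm blocks the top view, and the vial and slide (around 225,385) are undisturbed. Next I push the pin along the arc.

Request:
carry_out(plan="-0.1 0 -0.6 0 0 0; -0.1 0 -1 0 0 0; 0 0 -1.4 0 0.05 0; 0.1 0 -1.9 0 0.14 0; 0.15 0 -2.6 0 0.25 0; 0.15 0 -3 0 0.33 0; 0.1 0 -3.5 0 0.4 0; 0.1 0 -3.5 0 0.4 0")

```text
time_s: 6.55
tool_pos: [0.682, -0.1203, 0.0524]
tcp_rot: [0.702, -0.702, 0.084, -0.086]
contact_force: [0.7, 1.4, 0.3]
finger_gap: 0.0
```

Run:
```python
from h import *
st=ctrl.read_state(); print(st["time_s"],W2F(st["tool_pos"]),st["contact_force"],rot(st).as_matrix()[:,2])
w=ctrl.camera("scene"); save(w,"s4")
for off,ph in [(.018,.95),(.018,.8),(.018,.65),(.018,.5),(.018,.35),(.018,.25)]:
    w,psi=pose(ph,off,.054); print(ph,row(w,psi))
```

```text
6.55 [0.09818598 0.05960224 0.05241507] [0.72654293 1.38496009 0.32525224] [2.39099549e-01 9.70994671e-01 8.68319323e-04]
0.95 [0.145, -0.181, -0.047, -0.0, 0.009, 0.002]
0.8 [0.339, -0.181, -0.965, -0.0, 0.159, 0.001]
0.65 [0.393, -0.181, -1.902, -0.001, 0.309, 0.001]
0.5 [0.307, -0.181, -2.837, -0.001, 0.459, 0.001]
0.35 [0.082, -0.182, -3.748, -0.001, 0.609, 0.001]
0.25 [-0.143, -0.183, -4.333, -0.001, 0.709, 0.001]
```

View pics/s4.png

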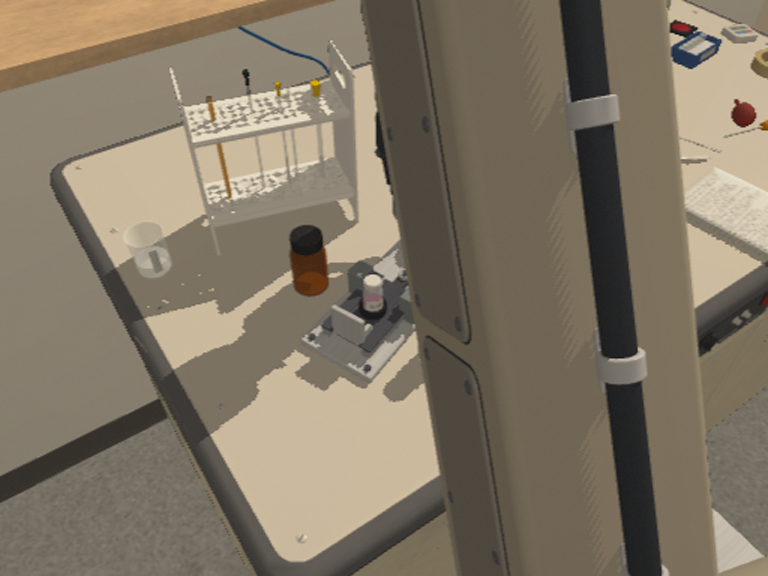

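Request:
carry_out(plan="0.2 -0.1 -0.4 0 0.08 0; 0.3 -0.2 -1 0 0.16 0; 0.4 -0.2 -1.5 0 0.24 0; 0.4 -0.2 -1.9 0 0.31 0; 0.35 -0.2 -2.4 0 0.38 0; 0.3 -0.2 -2.8 0 0.46 0; 0.2 -0.2 -3.3 0 0.53 0; 0.1 -0.2 -3.7 0 0.61 0")

```text
time_s: 7.4
tool_pos: [0.6732, -0.1556, 0.0531]
tcp_rot: [0.644, -0.644, 0.292, -0.292]
contact_force: [2.2, 1.6, -2.9]
finger_gap: 0.002
```

Run:
```python
from h import *
st=ctrl.read_state(); print(st["time_s"],W2F(st["tool_pos"]),st["contact_force"],st["dq"].round(2))
for off,ph in [(.018,.35),(.018,.2),(.018,.1),(.018,.0),(.018,-.05)]:
    w,psi=pose(ph,off,.054); print(ph,row(w,psi))
```

```text
7.4 [0.12787727 0.0386218  0.05305401] [ 2.24192136  1.55821869 -2.92292898] [-0.06 -0.02 -0.04 -0.02  0.    0.74]
0.35 [0.119, -0.095, -0.058, -0.001, -0.003, -0.001]
0.2 [0.323, -0.096, -0.974, -0.001, 0.147, -0.001]
0.1 [0.383, -0.096, -1.597, -0.001, 0.247, -0.001]
0.0 [0.379, -0.097, -2.223, -0.001, 0.347, -0.001]
-0.05 [0.354, -0.097, -2.535, -0.001, 0.397, -0.001]
```

Request:
carry_out(plan="0.2 -0.1 -0.5 0 0.07 0; 0.3 -0.1 -1 0 0.15 0; 0.35 -0.1 -1.4 0 0.21 0; 0.4 -0.1 -1.8 0 0.28 0; 0.4 -0.1 -2.2 0 0.35 0; 0.4 -0.1 -2.2 0 0.35 0; 0.4 -0.1 -2.2 0 0.35 0")

```text
time_s: 8.1
tool_pos: [0.659, -0.1738, 0.0545]
tcp_rot: [-0.584, 0.584, -0.399, 0.399]
contact_force: [-0.8, -0.0, -0.3]
finger_gap: 0.003
```

Run:
```python
from h import *
st=ctrl.read_state(); print(st["time_s"],W2F(st["tool_pos"]),st["contact_force"],st["dq"].round(2))
w=ctrl.camera("wrist"); save(w,"w5"); 
print(row(*pose(0,.018,.054)))
tgt=F2W([.14,.05,.25]); print(row(tgt,1.94))
```

```text
8.1 [0.13962012 0.01878926 0.05450418] [-0.77012067 -0.03866343 -0.28773483] [-0.    0.    0.    0.   -0.01  0.01]
[-0.067, 0.055, 0.02, 0.001, -0.001, 0.0]
[0.038, -19.547, 3.107, 0.001, -1.568, -0.0]
```

View pics/w5.png

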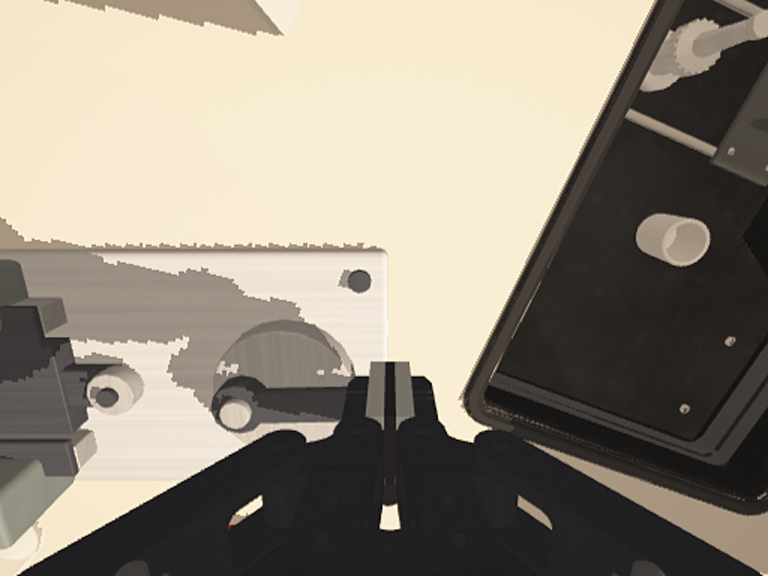

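Request:
carry_out(plan="0 0 0.8 0 0 0; 0 -2 1.5 0 0 0; 0 -6 1.5 0 0 0; 0 -10 0 0 0 0; 0 -13 -4 0 0 0; 0 -16 -8 0 0 0; 0 -16 -8 0 0 0; 0 -16 -8 0 0 0")

```text
time_s: 8.95
tool_pos: [0.5852, -0.2032, 0.2161]
tcp_rot: [0.583, -0.583, 0.399, -0.401]
contact_force: [0.3, 0.7, -0.6]
finger_gap: 0.0
```

Run:
```python
from h import *
st=ctrl.read_state(); print(st["time_s"],W2F(st["tool_pos"]),st["contact_force"],st["dq"].round(2))
w=ctrl.camera("wrist"); save(w,"w6"); np.save("w6T.npy",np.r_[st["tool_pos"],rot(st).as_quat()])
```

```text
8.95 [ 0.14022727 -0.06070304  0.21608923] [ 0.26772277  0.69842348 -0.55686416] [ 0.02  0.05 -0.02 -0.01  0.    0.  ]
```

View pics/w6.png

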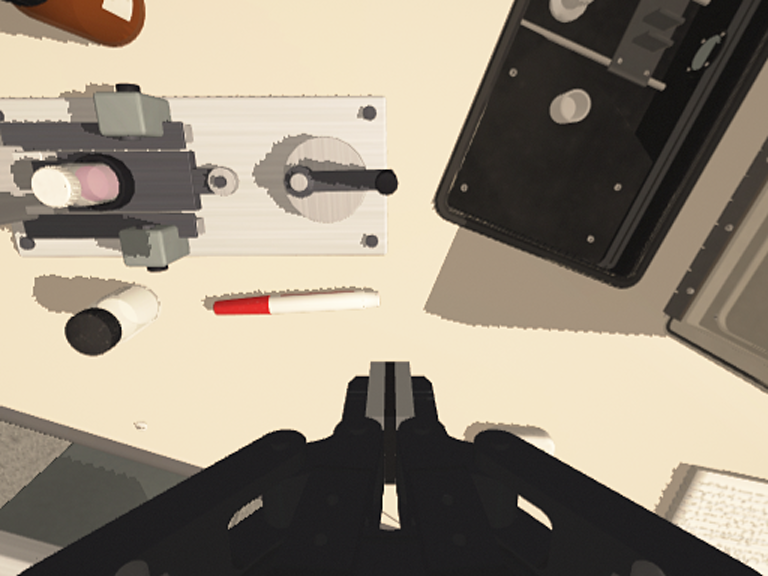

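Run:
```python
from h import *
psi=fixp()[2]+np.pi
print(row(F2W([-.152,0,.16]),psi))
```

```text
[-29.181, 5.449, 5.975, -0.0, -1.573, 0.001]
```

Request:
carry_out(plan="-3 0 0.6 0 -0.14 0; -6 0 1.2 0 -0.28 0; -9 0 2 0 -0.42 0; -12 0 2.6 0 -0.56 0; -15 0 3.2 0 -0.7 0; -18 0 4 0 -0.84 0; -21 0 4.8 0 -0.98 0; -24 0 5.4 0 -1.12 0")

```text
time_s: 9.8
tool_pos: [0.5483, 0.043, 0.2125]
tcp_rot: [0.707, -0.707, 0.027, -0.025]
contact_force: [0.0, 0.7, -1.2]
finger_gap: -0.005
```

Run:
```python
from h import *
psi=fixp()[2]+np.pi
st=ctrl.read_state(); print(st["time_s"],W2F(st["tool_pos"]))
print(row(F2W([-.152,0,.16]),psi))
```

```text
9.8 [-0.102604   -0.00553361  0.2124947 ]
[-1.616, 5.255, 4.694, -0.001, -0.446, -0.003]
```

Request:
carry_out(plan="-1 1 3 0 -0.14 0; -1.5 3 4.5 0 -0.28 0; -1.6 5.2 4.7 0 -0.42 0; -1.6 5.2 4.7 0 -0.45 0; -1.6 5.2 4.7 0 -0.45 0; -1.6 5.2 4.7 0 -0.45 0")

```text
time_s: 10.4
tool_pos: [0.537, 0.0889, 0.163]
tcp_rot: [-0.695, 0.695, 0.129, -0.129]
contact_force: [-0.1, -0.5, 0.5]
finger_gap: 0.001
```

Run:
```python
from h import *
psi=fixp()[2]+np.pi
st=ctrl.read_state(); print(st["time_s"],W2F(st["tool_pos"]))
print(row(F2W([-.150,0,.042]),psi))
w=ctrl.camera("wrist"); save(w,"w7")
```

```text
10.4 [-0.14939269  0.00065065  0.16296101]
[-0.072, 12.096, 0.063, 0.0, -0.006, 0.001]
```

View pics/w7.png

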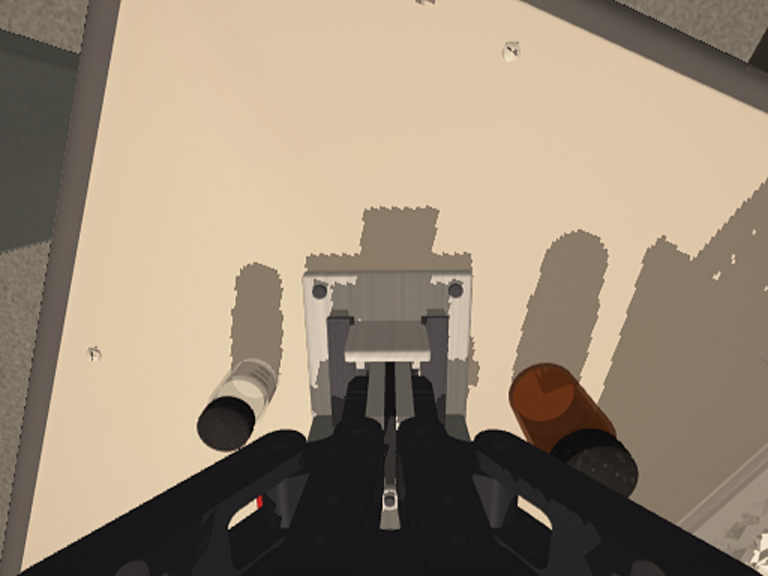

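Request:
carry_out(plan="0 3 0.1 0 0 0; 0 6 0.1 0 0 0; 0 9 0.1 0 0 0; 0 12.1 0.1 0 0 0; 0 12.1 0.1 0 0 0; 0 12.1 0.1 0 0 0")

```text
time_s: 11.05
tool_pos: [0.5362, 0.0895, 0.0423]
tcp_rot: [0.695, -0.695, -0.129, 0.129]
contact_force: [0.1, 0.5, 0.3]
finger_gap: -0.001
```

Run:
```python
from h import *
st=ctrl.read_state(); print(st["time_s"],W2F(st["tool_pos"]),st["contact_force"])
psi=fixp()[2]+np.pi
print(row(F2W([-.131+.032,0,.042]),psi))
w=ctrl.camera("wrist"); save(w,"w8")
```

```text
11.05 [-0.15029441  0.00015117  0.04234023] [0.06722029 0.45479026 0.27877582]
[0.009, 0.034, -5.129, -0.0, -0.005, 0.0]
```

View pics/w8.png

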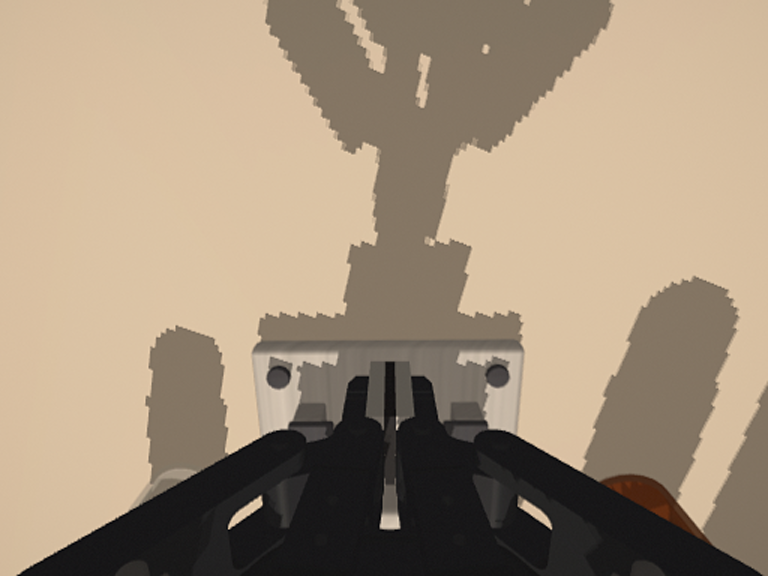

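Request:
carry_out(plan="0 0 -0.7 0 0 0; 0 0 -1.4 0 0 0; 0 0 -1.8 0 0 0; 0 0 -2.1 0 0 0; 0 0 -2.4 0 0 0; 0 0 -2.7 0 0 0; 0 0 -3 0 0 0; 0 0 -3.3 0 0 0")

```text
time_s: 11.9
tool_pos: [0.5477, 0.0591, 0.0415]
tcp_rot: [0.695, -0.695, -0.13, 0.13]
contact_force: [0.8, 2.5, 1.6]
finger_gap: 0.001
```

Request:
carry_out(plan="0 0 -0.3 0 0 0; 0 0 -0.6 0 0 0; 0 0 -0.9 0 0 0; 0 0 -1.2 0 0 0; 0 0 -1.4 0 0 0; 0 0 -1.6 0 0 0; 0 0 -1.6 0 0 0; 0 0 -1.6 0 0 0")

```text
time_s: 12.7
tool_pos: [0.553, 0.0435, 0.0413]
tcp_rot: [-0.695, 0.696, 0.129, -0.13]
contact_force: [0.2, 0.2, -0.0]
finger_gap: 0.004
```

Run:
```python
from h import *
st=ctrl.read_state(); print(st["time_s"],W2F(st["tool_pos"]),st["contact_force"])
```

```text
12.7 [-0.10134208 -0.00091976  0.04129364] [ 0.18410964  0.19863808 -0.01588657]
```

Request:
carry_out(plan="0 0 -0.1 0 0 0; 0 0 -0.2 0 0 0; 0 0 -0.3 0 0 0; 0 0 -0.4 0 0 0; 0 0 -0.4 0 0 0; 0 0 -0.4 0 0 0")

```text
time_s: 13.3
tool_pos: [0.5535, 0.0423, 0.0413]
tcp_rot: [0.696, -0.694, -0.13, 0.131]
contact_force: [-3.5, 7.6, 3.0]
finger_gap: -0.002
```

Run:
```python
from h import *
st=ctrl.read_state(); print(st["time_s"],W2F(st["tool_pos"]),st["contact_force"])
```

```text
13.3 [-0.10004514 -0.00094971  0.04134186] [-3.45127763  7.64336883  3.00577343]
```

Request:
carry_out(plan="0 0 -0.15 0 0 0; 0 0 -0.3 0 0 0; 0 0 -0.3 0 0 0; 0 0 -0.3 0 0 0")

```text
time_s: 13.7
tool_pos: [0.5534, 0.0423, 0.0414]
tcp_rot: [0.698, -0.692, -0.13, 0.132]
contact_force: [-5.9, 15.8, 5.6]
finger_gap: -0.004
```

Run:
```python
from h import *
st=ctrl.read_state(); print(st["time_s"],W2F(st["tool_pos"]),st["contact_force"])
```

```text
13.7 [-0.10005176 -0.00100519  0.04135551] [-5.90363455 15.84708919  5.57081372]
```

The force rises to 17 N with no motion, so the slide is against a stop. I back off and inspect.

Request:
carry_out(plan="0 0 1 0 0 0; 0 0 2.5 0 0 0; 0 -3 3 0 0 0; 0 -7 2.5 0 0 0; 0 -11 1 0 0 0; 0 -15 0 0 0 0; 0 -19 0 0 0 0; 0 -21 0 0 0 0")

```text
time_s: 14.5
tool_pos: [0.5573, 0.0372, 0.2556]
tcp_rot: [-0.694, 0.696, 0.131, -0.128]
contact_force: [0.7, -0.4, 0.0]
finger_gap: -0.003
```

Run:
```python
from h import *
psi=fixp()[2]+np.pi
print(row(F2W([.15,.02,.25]),psi))
```

```text
[2.02, 0.649, -24.38, 0.003, -0.004, 0.005]
```

Request:
carry_out(plan="0.5 0 -4 0 0 0; 1 0 -8 0 0 0; 1.5 0 -12 0 0 0; 2 -1 -16 0 0 0; 2 -3 -17 0 0 0; 2 -4 -17 0 0 0; 2 -4 -17 0 0 0; 2 -4 -17 0 0 0")

```text
time_s: 15.3
tool_pos: [0.6356, -0.1126, 0.2915]
tcp_rot: [-0.695, 0.695, 0.13, -0.13]
contact_force: [1.0, -0.1, -1.2]
finger_gap: 0.0
```

Run:
```python
from h import *
st=ctrl.read_state(); print(st["time_s"],W2F(st["tool_pos"]))
w=ctrl.camera("wrist"); save(w,"w9"); np.save("w9T.npy",np.r_[st["tool_pos"],rot(st).as_quat()])
```

```text
15.3 [0.07416922 0.01924884 0.29152905]
```

View pics/w9.png

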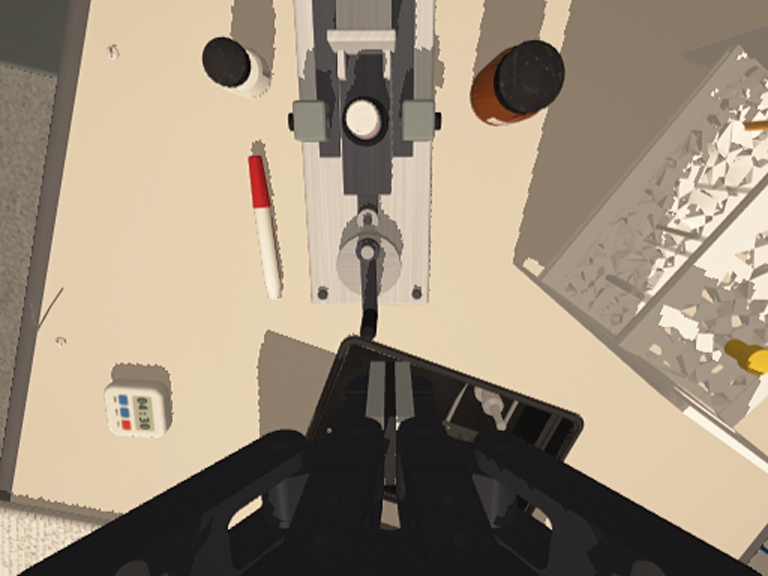

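Run:
```python
from h import *
a=np.load("w9T.npy"); T=np.eye(4); T[:3,:3]=R.from_quat(a[3:]).as_matrix(); T[:3,3]=a[:3]
w=ctrl.camera("wrist"); C=T@np.array(w["mount"])
def F(x,y,z): return np.round(W2F(ray(w,(y+.5)/1.5-.5,(x+.5)/1.5-.5,z,C))*1000,1)
print("axis",F(367,252,.044),"arm near pin",F(369,312,.04),"pintop",F(369,332,.086),"vial",F(363,119,.084),"hous mid",F(310,121,.055),F(418,121,.055),"plate top edges",F(330,38,.07),F(330,48,.07),"roller",F(367,216,.03))
print(ctrl.read_state()["contact_force"])
```

```text
axis [79.1  0.3 44. ] arm near pin [136.7   0.9  40. ] pintop [138.1   2.9  86. ] vial [-27.5   1.1  84. ] hous mid [-28.1 -42.2  55. ] [-27.9  42.8  55. ] plate top edges [-82.8 -22.2  70. ] [-76.3 -22.5  70. ] roller [49.4  0.2 30. ]
[ 0.03019178  0.43187156 -0.01858061]
```

```bash
python3 -c "
from cell import ctrl
print(ctrl.hand_in())"
```

```text
the job is handed in; nothing more can be done
None
```

I turned the cam's lever clockwise from about 1.36 rad to its low point with the closed fingers. Then I pushed the slide forward by its upright plate until it met the stop, backed the arm off clear and handed the job in. The robot's clock was at about 15 s.

- **Slide:** when I pushed further, the force rose to about 17 N with no more travel.
- **Cam:** in the last wrist picture, with the slide home, it stood at about 0.04 rad.
- **Vial:** it was upright in its nest at x = -27.5 mm, inside the required -36 to -22 mm, so the slide is about 32 mm forward.
- **Bottle, other vial and pen:** they looked undisturbed in the pictures; I did not measure their positions again at the end.

The camera calibrations disagreed: the top camera put the fixture about 3 mm off from the wrist camera, and I went by the wrist camera. The pin was also measured 1–3 mm from its nominal place. Both errors are well inside the tolerances, and no check failed.

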